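# Load a sample plate into a spring-clip stage

## Task

Load the sample plate with the blue handle into the grey clip stage: use the plate's edge to draw back the sprung curved arm, set the plate flat on the stage behind the fixed fence, and slide it along the fence until it touches the end stop, feeling for it gently; then let go so that the arm clamps the plate against the fence. Never press hard (stay below about 15 N) and leave everything else on the bench where it is.

Things in the scene. Friction and masses are not known exactly. Their poses are not given: they have to be found in the camera images.
- plate_grip (a point): loose sample plate: aluminium, 76 (its x) x 50 (y) x 10 mm thick, with an upright blue handle 36 (x) x 10 (y) x 40 mm tall on the middle of its top; 0.16 kg. Point: handle centre, 30 mm above the plate's underside, z up. Grasp the handle across its 10 mm from above, fingertips just above the plate's top. Turned half round it is the same; either way is right.
- plate_base (a point): centre of the underside of the same sample plate, same axes
- stage: fixed grey clip stage, base 190 (its x) x 130 (y) mm; origin at the centre of its underside, z up; its flat top is at z = 14 mm. Fence along the +y side, sprung arm on the -y side, end stop towards +x, open at the -x end. A clamped plate lies with its long side along x, its centre at y = 20 mm. Stage, arm and plate are smooth metal that slides easily.
- fence (a point): middle of the foot of the fixed fence's inner face, at stage x = 0, y = 45, z = 14 mm, axes as the stage. The fence is an aluminium strip, x from -85 to 85 mm, 12 mm wide towards +y, only 5 mm high above the stage's top.
- stop_zone (a point): point on the stage's top (stage x = 38, y = 18, z = 14 mm) in the middle of where the end stop's face can be. The dark end stop (14 x 30 mm, 8 mm high, brass screw on top to 13 mm) was set by hand and its place is not reported: its face, looking to -x, is up to 10 mm to either side of this point along stage x. A plate touching it has its centre 38 mm to -x of the face.
- clip_pivot (a point): upright pivot of the sprung arm on the stage's top, at stage x = -82, y = -42 mm; the screw there stands 19 mm above the stage's top. The curved steel arm reaches from it to +x and +y, standing 1 to 12 mm above the stage's top, to a black round tip; its curled-back end has a red stud.
- clip_arm (a joint): angle of the sprung arm (rad): 0 at rest, growing to a hard stop at 0.42 as the tip is pushed to stage -y. The spring pushes the tip to +y with about 3 N at 0, 5 N at 0.22 (plate clamped), 7 N at 0.42. A plate held level with its underside 6 to 8 mm above the stage's top passes over the fence yet catches the arm with its edge.
- clip_tip (a point): centre of the arm's black tip, 12 mm diameter, 6.5 mm above the stage's top. Its foremost (+y) point lies at stage x = -22, y = 9 mm at rest; x = -14, y = -5 with a plate clamped; y about -19 at the hard stop.
- lab_bottle: bystander: small white bottle with a blue cap, 57 mm diameter, 118 mm tall, origin under its centre; leave alone
- pocket_scale: bystander: flat black pocket scale, 120 x 68 x 18 mm, origin under its centre; leave alone
- marker_1: bystander: white marker pen with a red cap lying on the bench, 130 mm long, 20 mm thick, origin under its centre; leave alone
Mind the look-alikes: they are no part of the job. What is shaped like the part that bears plate_grip but red is not meant.

How it is judged (in metres and radians):
On the way, in this order (a step that is already met when the one before it is completed fails the run):
1. the arm is drawn back by the plate (value of joint clip_arm above 0.18 rad and contact force between sample_plate and clip_arm above 2 N), for 0.1 s.
2. the plate lies flat behind the fence and touches the end stop (z of plate_base in the frame of stage below 0.0155 m and contact force between sample_plate and end_stop above 1 N), for 0.1 s.
At the end, for the whole second after the job is handed in: The plate lies flat on the stage, its long edge flush against the fence (within 1.5 mm and 2 degrees), its end within 2 mm of the end stop, clamped by the arm (more than 2 N), released and at rest (y of plate_base in the frame of stage between 0.0185 and 0.0215 m and z of plate_base in the frame of stage below 0.0155 m and x of plate_base in the frame of end_stop between -0.047 and -0.044 m and angle between the x axis of plate_base and the x axis of stage, either way round below 0.035 rad and contact force between sample_plate and clip_arm above 2 N and linear speed of sample_plate below 0.01 m/s); the robot touches nothing.
It fails at once if the plate is pressed against the stage or its fence with more than 40 N (contact force between sample_plate and stage above 40 N).
It fails at once if the plate is pressed against the end stop with more than 20 N (contact force between sample_plate and end_stop above 20 N).
It fails at once if the arm is loaded with more than 25 N (contact force between clip_arm and anything else above 25 N).
It fails at once if a bystander is moved by more than 20 mm (distance of any of lab_bottle, pocket_scale, marker_1 from where it was at the start of the episode above 0.02 m).
It also fails if it takes over 72 s, if anything falls off the work surface, if the arm or the gripper's body presses on something with over 40 N, if the wrist force passes 120 N, or if a joint passes its speed limit or range.

## Robot

A 7-joint arm with a two-finger parallel gripper is mounted at the origin on a cart in front of the work surface, level with it; the furniture and walls round the work are solid. World frame = base frame: x ahead of the robot, y to its left, z up, the work surface at z = 0. Lengths are in mm, angles in rad, forces in N, time in s.
With the tool pointing down it reaches from about 400 to 875 mm from the base axis. Payload 4.4 kg.
Tool frame: the origin (TCP) lies at the very end of the fingers, on their centre line; the grasp point (between the pads) lies 19 mm behind it; z points along the fingers, y is the direction in which the jaws open and shut (so a half turn about z gives the same grasp; the last joint's range is limited). The gripper opens to 85 mm and grips with 20 to 120 N. Pads are 22 mm wide; open, the fingers measure 114 mm over their backs; the gripper's body (76 mm by 85 mm) begins 54 mm behind the grasp point. The pads swing forward as they close: fully open they stand 13 mm farther back than shut.
Start: joints at [-0.066, 0.628, 0.038, 1.517, -0.027, 0.996, -0.02], TCP at [650.014, 0.027, 231.313] pointing down, gripper open.
Joint ranges: [-3.06, 3.06], [-0.37, 2.12], [-1.25, 1.32], [0.18, 2.47], [-1.1, 4.24], [0.23, 1.98], [-2.94, 2.94]. Speed limits (rad/s): [2.57, 2.57, 3.14, 3.14, 3.14, 3.14, 3.14].

## Interface

Orientations are given as [roll, pitch, yaw] about the fixed x, y, z axes, in that order (R = Rz(yaw) Ry(pitch) Rx(roll)).
In Python, from cell import read_state, get_image, calibration, finish_job gives the robot as it stands. The module is installed in compiled form; this text tells all that it offers.
- The arm moves only by the tool apply_moves, never from a script. Its argument "increments" is a list of rows, each an object of numbers: "tx", "ty", "tz": the shift along the world's x, y, z in m; "rx", "ry", "rz": the turn, a rotation vector about the world's x, y, z in units of 5 degrees (1.0 is 5 degrees); "claw": the finger opening in m, from 0 to 0.0854. In form: [{"tx": .., "ty": .., "tz": .., "rx": .., "ry": .., "rz": .., "claw": ..}, ...]. A call has 1 to 12 rows; each row is the pose to reach, as a shift and turn from the pose commanded when the call began; what a row does not reach only later rows make up. A row lasts 1/10 s, in which the tool goes at most 50 mm and 8.59 degrees, less where a joint would pass 70% of its speed; a pose out of reach is approached as far as the arm can. A call with a gripper value outside its range is refused whole. The fingers move at their own pace and stop on an object; the grip force is fixed at half the most. Time passes only in rows, so rows that repeat a pose let the fingers close. It gives the time, the measured TCP pose, the force and the opening at its end, in the units of the state.
- read_state(): the state, without advancing time (a new reading comes with each control period).
- get_image(name): name is "scene" or "side" or "wrist"; returns the picture (420x560x3 uint8, red, green, blue); there is no depth.
- calibration(name): a dict with "camera_matrix" (3x3 intrinsics, pixels), "origin" and "attitude" of the camera in the world. Camera axes: x right, y up, looking along -z (the intrinsics and any distortion apply to the point x, -y, -z); pixel columns grow to the right and rows downward; lengths in mm; the calibration is good to about 2 mm. A picture is of the moment at which its call begins: read the wrist's pose just before it. calibration takes no time and is no camera call; for the wrist camera it gives the pose at the moment of the call.
- finish_job(): hands the job in, once; it reports no verdict.
The state is a dict: "clock": time; "qpos": joint angles; "qd": joint speeds; "tau": joint torques, N m; "eef_pos": TCP position; "tool_rot": TCP orientation; "force": force on the tool from outside, world axes, zero at the start; "torque": the same for the moment, N m; "width": finger opening in mm.
Only numpy, scipy, OpenCV 4.12 (cv2) and the standard library are available. Lean on these libraries where they do the work, as an engineer would, in place of code of your own. Each camera call takes 0.05 s, during which the arm holds its last target. There are 200 camera calls.

## Working session

There is one attempt and no reset: what is moved stays moved. The work goes in short steps, Python scripts to look and compute and a tool call to move; the robot and the scene stay as the last step left them, time stands still between calls to the robot, and variables do not carry over. Pictures are saved under pics/ and viewed, about 8 in all and at most 12, crops included, and the job is handed in when it is done.

Besides the shell and the picture viewer there is one more tool, called after "Emit:" by a JSON object that holds its "op" and its "data", one argument or row to a line. apply_moves: Moves the arm, as the interface text tells. Its arguments: {"type":"object","properties":{"increments":{"type":"array"}},"required":["increments"]}

```bash
mkdir -p pics; cat > h.py <<'E'
import numpy as np,cv2
from cell import read_state,get_image,calibration,finish_job
def rotm(c):
    a=np.array(c["attitude"],float)
    if a.shape==(3,3): return a
    r,p,y=a
    from scipy.spatial.transform import Rotation as R
    return R.from_euler('xyz',a).as_matrix() if a.size==3 else R.from_quat(a).as_matrix()
def ray(c,u,v):
    K=np.array(c["camera_matrix"]);d=np.linalg.inv(K)@[u,v,1]
    d=np.array([d[0],-d[1],-d[2]]);return np.array(c["origin"],float),rotm(c)@d
def onz(c,u,v,z):
    o,d=ray(c,u,v);return o+d*(z-o[2])/d[2]
def proj(c,P):
    q=rotm(c).T@(np.array(P,float)-np.array(c["origin"]));K=np.array(c["camera_matrix"])
    p=K@[q[0],-q[1],-q[2]];return p[:2]/p[2]
def save(n,im,s=1): cv2.imwrite('pics/'+n,cv2.resize(im[:,:,::-1],None,fx=s,fy=s,interpolation=cv2.INTER_CUBIC))
E
python3 - <<'E'
from h import *
s=read_state();print(s)
ims=[]
for n in["scene","side","wrist"]:
    c=calibration(n);print(n,c);im=get_image(n);np.save(n+'.npy',im);save(n+'0.png',im,1.4)
E
```

```text
{'clock': 0.0, 'qpos': array([-0.0658055 ,  0.62934936,  0.03847219,  1.51836285, -0.02702097,
        0.99627953, -0.02001145]), 'qd': array([ 7.54682815e-04, -7.16051940e-04,  1.09637103e-05,  7.15452149e-04,
       -1.07562642e-04, -1.50116841e-03, -1.72060857e-04]), 'tau': array([-1.11932164e-03, -5.63405585e+01,  1.22606792e+00, -1.93450052e+01,
        1.09587883e-02,  1.05136272e-02, -8.84369996e-06]), 'eef_pos': array([6.49384006e+02, 2.11540670e-02, 2.30389176e+02]), 'tool_rot': array([-3.13971255e+00,  2.50146931e-05,  1.57075465e+00]), 'force': array([ 0.06260011, -0.56757166,  0.78916344]), 'torque': array([ 0.06299201, -0.01775232, -0.00847649]), 'width': 85.56848676174712}
scene {'camera_matrix': array([[505.94064492,   0.        , 279.49179497],
       [  0.        , 505.94064492, 210.63107173],
       [  0.        ,   0.        ,   1.        ]]), 'origin': array([  -74.78127719, -1351.14644136,   780.3868178 ]), 'attitude': array([ 1.10190904,  0.00151654, -0.46451731])}
side {'camera_matrix': array([[500.94798136,   0.        , 276.31948089],
       [  0.        , 500.94798136, 210.59994317],
       [  0.        ,   0.        ,   1.        ]]), 'origin': array([ 309.51270908, 1051.05876878,  732.01235252]), 'attitude': array([ 1.04327152, -0.00809391, -2.9284908 ])}
wrist {'camera_matrix': array([[360.27243701,   0.        , 272.91438988],
       [  0.        , 360.27243701, 212.72270257],
       [  0.        ,   0.        ,   1.        ]]), 'origin': array([650.14369785,  65.78560272, 373.90801131]), 'attitude': array([-0.26377957,  0.00252412, -0.00026612])}
```

View pics/scene0.png

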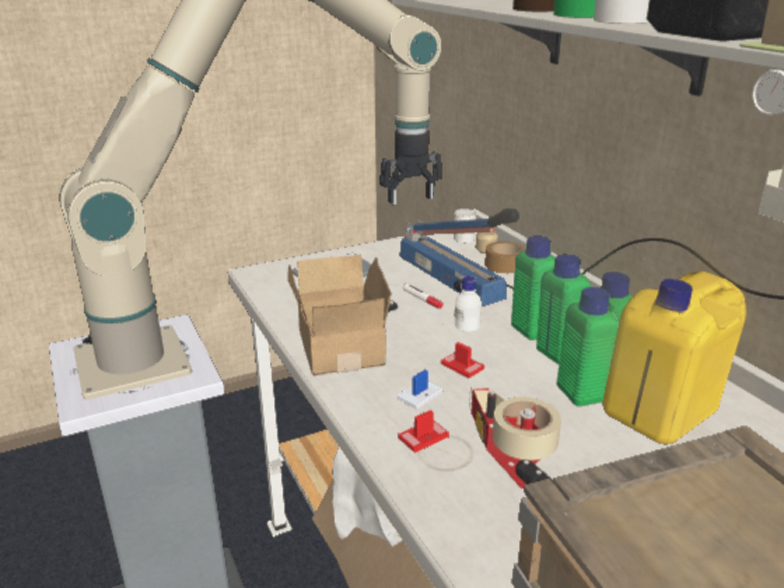

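View pics/wrist0.png

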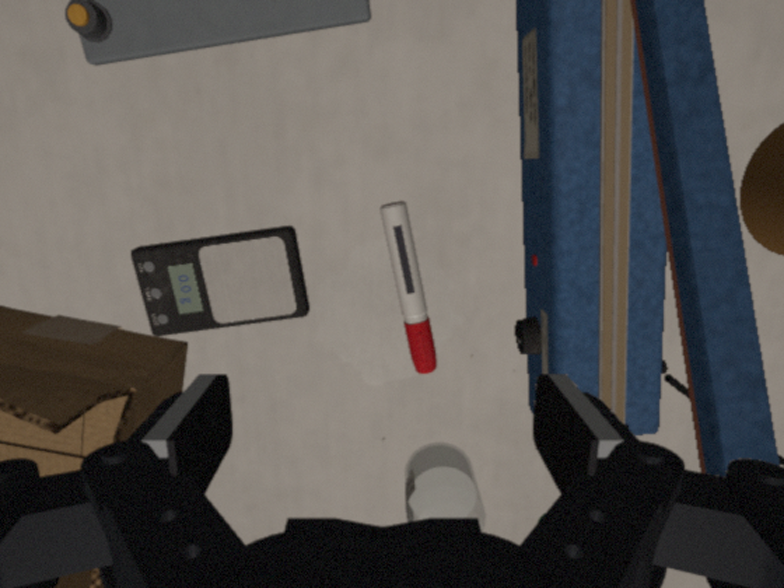

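View pics/side0.png

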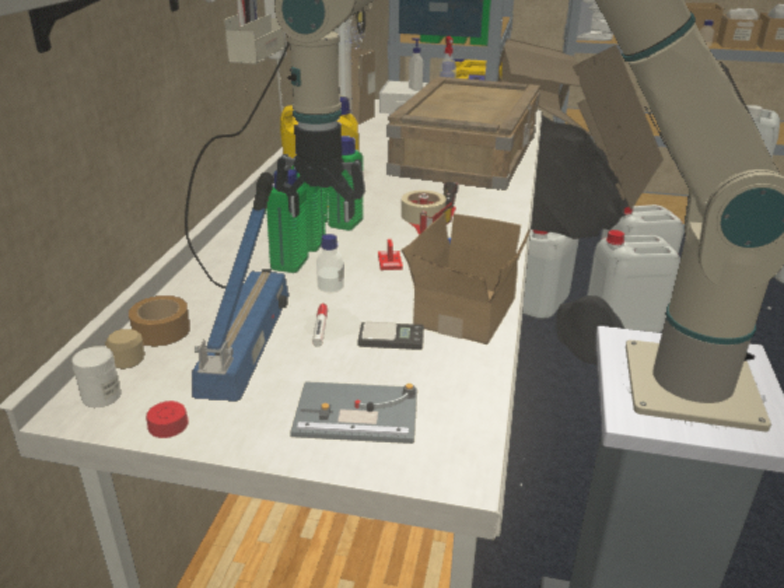

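The scene view shows the blue-handled plate at about (420,388) in the 1.4× picture, with red look-alikes at (462,360) and (424,430). The side view shows the stage around (355,410), with the pivot to the right (world −x) and the fence nearest the camera (world +y). The wrist view shows the stage's −y edge at the top, yawed about +9°.

```bash
python3 - <<'E'
from h import *
im=np.load('scene.npy');c=calibration('scene')
hsv=cv2.cvtColor(im,cv2.COLOR_RGB2HSV)
m=cv2.inRange(hsv,(105,120,60),(125,255,255))
n,l,st,ce=cv2.connectedComponentsWithStats(m)
for i in range(1,n):
    if st[i,4]>15: print(st[i],ce[i], onz(c,*ce[i],30))
c=calibration('side')
# stage corners at side picture (1.4x): top plane z=14
for u,v in [(304,384),(416,386),(414,438),(293,436)]: print(onz(c,u/1.4,v/1.4,14))
print('pivot',onz(c,410/1.4,388/1.4,31),'stop',onz(c,325/1.4,408/1.4,27))
c=calibration('wrist')
for u,v in [(93,62),(370,18)]: print('edge',onz(c,u/1.4,v/1.4,14))
print('pivot',onz(c,79/1.4,14/1.4,33))
E
```

```text
[331 198   9   9  47] [334.5106383  203.08510638] [779.13567196 -59.63154468  30.        ]
[478 201  14   6  46] [483.89130435 203.41304348] [1227.32063571 -288.78175054   30.        ]
[480 207  13  12  82] [487.26829268 212.15853659] [1187.2175837  -341.21633277   30.        ]
[295 265  11  17 140] [299.75 272.85] [ 472.69433151 -375.44290303   30.        ]
[636.62536189 164.87959136  14.        ]
[453.50672405 128.79057458  14.        ]
[433.99260231 254.85417471  14.        ]
[613.00603815 290.74043834  14.        ]
pivot [458.64083193 157.95803137  31.        ] stop [579.75583848 232.03047117  27.        ]
edge [459.39526159 129.03300772  14.        ]
edge [641.63831764 154.93422531  14.        ]
pivot [464.96007095 152.57014937  33.        ]
```

Emit:
{"op": "apply_moves", "data": {
  "increments": [
    {"tx":-0.02,"ty":-0.04},
    {"tx":-0.04,"ty":-0.08},
    {"tx":-0.06,"ty":-0.12},
    {"tx":-0.08,"ty":-0.16},
    {"tx":-0.1,"ty":-0.2},
    {"tx":-0.12,"ty":-0.24},
    {"tx":-0.14,"ty":-0.28},
    {"tx":-0.16,"ty":-0.32},
    {"tx":-0.177,"ty":-0.35},
    {"tx":-0.177,"ty":-0.35},
    {"tx":-0.177,"ty":-0.35},
    {"tx":-0.177,"ty":-0.35}
  ]
}}

```text
$.increments[0]: bad value
```

```bash
python3 - <<'E'
from h import *
s=read_state();print(s['eef_pos'],s['tool_rot'],s['clock'])
c=calibration('wrist');im=get_image('wrist');save('w1.png',im,1.4);np.save('w1.npy',im);np.save('w1c.npy',c,allow_pickle=True)
hsv=cv2.cvtColor(im,cv2.COLOR_RGB2HSV)
m=cv2.inRange(hsv,(105,120,50),(125,255,255))
n,l,st,ce=cv2.connectedComponentsWithStats(m)
for i in range(1,n):
    if st[i,4]>60:
        print(st[i],ce[i],onz(c,*ce[i],40))
        b=cv2.boxPoints(cv2.minAreaRect(np.argwhere(l==i)[:,::-1].astype(np.float32)));print(b,[onz(c,*p,50)[:2].round(1) for p in b])
E
```

```text
[6.49553792e+02 2.72889250e-02 2.30608735e+02] [-3.14017949e+00 -7.77478123e-06  1.57079853e+00] 0.15
[ 376    0   51  268 2645] [400.38449905 168.68544423] [767.84034225  17.98863556  40.        ]
[[353.70184     5.406021 ]
 [395.82196    -1.0448151]
 [436.60175   265.22314  ]
 [394.48163   271.674    ]] [array([714.6, 151.4]), array([748.1, 156. ]), array([808. , -74.3]), array([767.8, -81.2])]
[ 463    0   92  339 6765] [506.31618625 152.75018477] [863.63022847  32.65777234  40.        ]
[[459.1728      1.1159973]
 [499.80817    -5.5263367]
 [554.9216    331.63788  ]
 [514.2862    338.2802   ]] [array([799.1, 154.4]), array([830.9, 159.1]), array([ 937.3, -147.4]), array([ 897.2, -155.2])]
[452  57  10  32  92] [456.14130435  74.52173913] [808.72641471 100.06838296  40.        ]
[[449.03934   57.794754]
 [456.96512   56.73799 ]
 [461.13107   87.98253 ]
 [453.2053    89.03929 ]] [array([796.3, 112.1]), array([802.8, 113. ]), array([809.6,  88.3]), array([803. ,  87.4])]
[412  84  15  30 122] [420.03278689 100.91803279] [779.69256373  78.14883427  40.        ]
[[409.47974   85.61849
[... 744 characters left out ...]
[819.54323123  20.31703763  40.        ]
[[450. 147.]
 [465. 147.]
 [465. 186.]
 [450. 186.]] [array([806.5,  38.7]), array([819.8,  38.7]), array([824.7,   3.6]), array([811. ,   3.6])]
[449 224  13  28 102] [454.00980392 237.41176471] [826.39637645 -49.35778581  40.        ]
[[446.23996 225.67993]
 [458.41995 223.93994]
 [462.09995 249.69995]
 [449.91995 251.43994]] [array([812.3, -34.3]), array([823.5, -32.6]), array([830.5, -58.3]), array([819.1, -60.1])]
[458 273  13  17  62] [463.25806452 279.96774194] [841.65186347 -94.71228639  40.        ]
[[458. 273.]
 [470. 273.]
 [470. 289.]
 [458. 289.]] [array([829.8, -82.5]), array([841.5, -82.5]), array([843.9, -99.6]), array([832.1, -99.6])]
```

Emit:
{"op": "apply_moves", "data": {
  "increments": [
    {"tx":-0.02,"ty":-0.04,"tz":0,"rx":0,"ry":0,"rz":0,"claw":0.085},
    {"tx":-0.04,"ty":-0.08,"tz":0,"rx":0,"ry":0,"rz":0,"claw":0.085},
    {"tx":-0.06,"ty":-0.12,"tz":0,"rx":0,"ry":0,"rz":0,"claw":0.085},
    {"tx":-0.08,"ty":-0.16,"tz":0,"rx":0,"ry":0,"rz":0,"claw":0.085},
    {"tx":-0.1,"ty":-0.2,"tz":0,"rx":0,"ry":0,"rz":0,"claw":0.085},
    {"tx":-0.12,"ty":-0.24,"tz":0,"rx":0,"ry":0,"rz":0,"claw":0.085},
    {"tx":-0.14,"ty":-0.28,"tz":0,"rx":0,"ry":0,"rz":0,"claw":0.085},
    {"tx":-0.16,"ty":-0.32,"tz":0,"rx":0,"ry":0,"rz":0,"claw":0.085},
    {"tx":-0.177,"ty":-0.35,"tz":0,"rx":0,"ry":0,"rz":0,"claw":0.085},
    {"tx":-0.177,"ty":-0.35,"tz":0,"rx":0,"ry":0,"rz":0,"claw":0.085},
    {"tx":-0.177,"ty":-0.35,"tz":0,"rx":0,"ry":0,"rz":0,"claw":0.085},
    {"tx":-0.177,"ty":-0.35,"tz":0,"rx":0,"ry":0,"rz":0,"claw":0.085}
  ]
}}

```text
clock: 1.4
eef_pos: [473.9, -348.5, 231.2]
tool_rot: [3.141, -0.001, 1.573]
force: [0.0, 0.1, 0.0]
width: 85.3
```

```bash
python3 - <<'E'
from h import *
s=read_state();print(s['eef_pos'],s['tool_rot'],s['clock'])
c=calibration('wrist');im=get_image('wrist');save('w1.png',im,1.4);np.save('w1.npy',im)
hsv=cv2.cvtColor(im,cv2.COLOR_RGB2HSV)
m=cv2.inRange(hsv,(105,120,50),(125,255,255))
n,l,st,ce=cv2.connectedComponentsWithStats(m)
for i in range(1,n):
    if st[i,4]>60:
        print(st[i],ce[i],onz(c,*ce[i],40))
        b=cv2.boxPoints(cv2.minAreaRect(np.argwhere(l==i)[:,::-1].astype(np.float32)));print(b,[onz(c,*p,50)[:2].round(1) for p in b])
E
```

```text
[ 473.87123001 -348.47727843  231.16088665] [ 3.14119500e+00 -1.27354858e-03  1.57264514e+00] 1.4
[252 200  37  28 499] [270.36472946 214.89779559] [ 471.71072542 -375.0161486    40.        ]
[[248.8     211.4    ]
 [284.80002 199.4    ]
 [290.40002 216.19998]
 [254.4     228.19998]] [array([ 451.7, -368.9]), array([ 485.1, -357.4]), array([ 490.5, -373.5]), array([ 456.7, -385.3])]
```

View pics/w1.png

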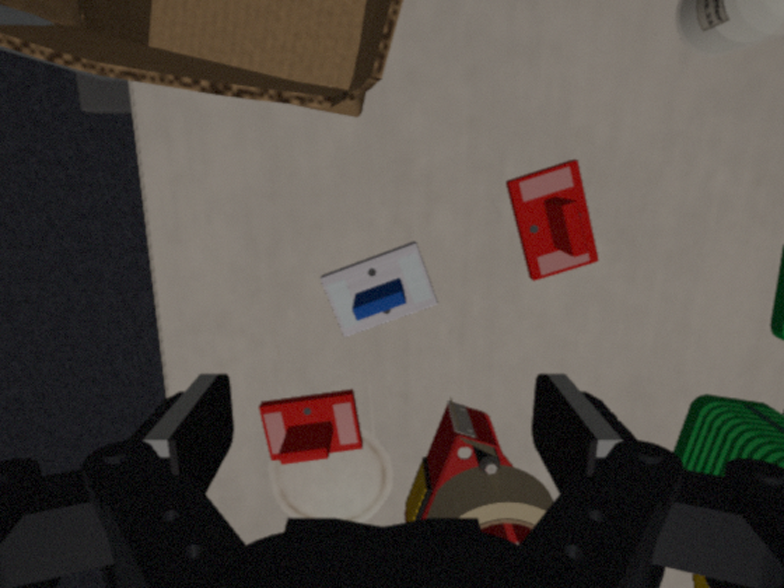

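The plate shows up at corners (322,277), (416,243), (438,300) and (345,336), with its handle at (379,299).

```bash
python3 - <<'E'
from h import *
c=calibration('wrist')
P=np.array([onz(c,u/1.4,v/1.4,10) for u,v in [(322,277),(416,243),(438,300),(345,336)]])
print(P.round(1),P.mean(0))
for a,b in[(0,1),(1,2),(3,2),(0,3)]:
    d=P[b]-P[a];print(np.linalg.norm(d),np.degrees(np.arctan2(d[1],d[0])))
E
```

```text
[[ 429.9 -364.9   10. ]
 [ 499.  -339.4   10. ]
 [ 516.3 -382.3   10. ]
 [ 446.1 -411.    10. ]] [ 472.80638171 -374.38396079   10.        ]
73.66334349161168 20.251938700565734
46.314712069412934 -68.01189922473607
75.83067520317014 22.2370074747421
48.92543155445856 -70.58965928963781
```

Emit:
{"op": "apply_moves", "data": {
  "increments": [
    {"tx":0,"ty":-0.01,"tz":-0.02,"rx":0,"ry":0,"rz":-1.6,"claw":0.04},
    {"tx":0,"ty":-0.02,"tz":-0.04,"rx":0,"ry":0,"rz":-3.2,"claw":0.04},
    {"tx":0,"ty":-0.0245,"tz":-0.06,"rx":0,"ry":0,"rz":-4.8,"claw":0.04},
    {"tx":0,"ty":-0.0245,"tz":-0.08,"rx":0,"ry":0,"rz":-6.4,"claw":0.04},
    {"tx":0,"ty":-0.0245,"tz":-0.1,"rx":0,"ry":0,"rz":-8.0,"claw":0.04},
    {"tx":0,"ty":-0.0245,"tz":-0.12,"rx":0,"ry":0,"rz":-9.6,"claw":0.04},
    {"tx":0,"ty":-0.0245,"tz":-0.14,"rx":0,"ry":0,"rz":-11.2,"claw":0.04},
    {"tx":0,"ty":-0.0245,"tz":-0.15,"rx":0,"ry":0,"rz":-12.8,"claw":0.04},
    {"tx":0,"ty":-0.0245,"tz":-0.15,"rx":0,"ry":0,"rz":-13.9,"claw":0.04},
    {"tx":0,"ty":-0.0245,"tz":-0.15,"rx":0,"ry":0,"rz":-13.9,"claw":0.04},
    {"tx":0,"ty":-0.0245,"tz":-0.15,"rx":0,"ry":0,"rz":-13.9,"claw":0.04},
    {"tx":0,"ty":-0.0245,"tz":-0.15,"rx":0,"ry":0,"rz":-13.9,"claw":0.04}
  ]
}}

```text
clock: 2.65
eef_pos: [473.7, -374.1, 81.7]
tool_rot: [3.141, -0.001, 0.36]
force: [0.1, 0.1, 0.7]
width: 39.7
```

```bash
python3 - <<'E'
from h import *
s=read_state();print(s['eef_pos'],s['tool_rot'],s['force'],s['qpos'])
c=calibration('wrist');im=get_image('wrist');save('w2.png',im,1.4);print(c)
for P in [(472.8,-374.4,50),(472.8,-374.4,10)]: print(proj(c,P)*1.4)
E
```

```text
[ 473.68603686 -374.0730657    81.67510992] [ 3.14120525e+00 -7.84399949e-04  3.60453801e-01] [0.06061766 0.12776968 0.73023788] [ 0.42395622  0.78006209  0.32411656  1.78034539 -0.38368961  0.64294948
 -0.23961686]
{'camera_matrix': array([[360.27243701,   0.        , 272.91438988],
       [  0.        , 360.27243701, 212.72270257],
       [  0.        ,   0.        ,   1.        ]]), 'origin': array([ 535.72310042, -350.96540426,  225.1478396 ]), 'attitude': array([-2.63873284e-01,  1.14995777e-04, -1.21058279e+00])}
[381.46380055 349.5435879 ]
[381.57978163 317.30846905]
```

View pics/w2.png

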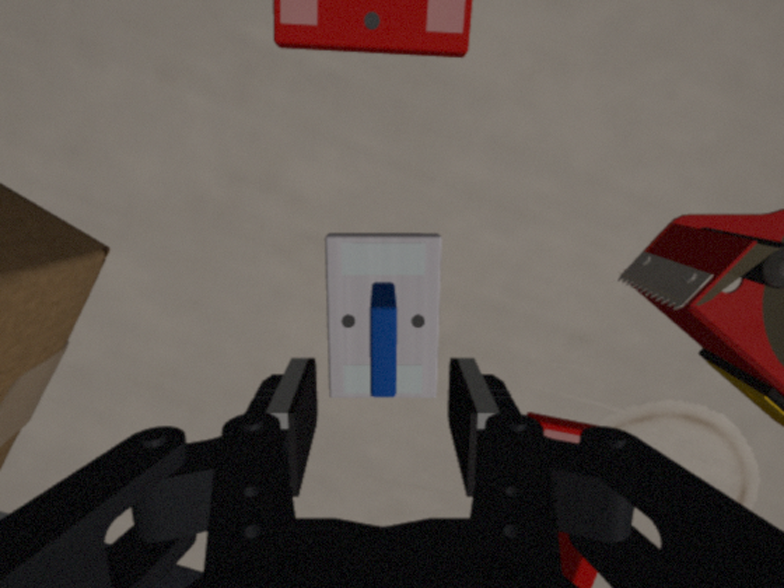

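The plate is aligned with the jaws, with the handle at (383,350). I'll go down and grip it.

Emit:
{"op": "apply_moves", "data": {
  "increments": [
    {"tx":0,"ty":0,"tz":-0.025,"rx":0,"ry":0,"rz":0,"claw":0.04},
    {"tx":0,"ty":0,"tz":-0.05,"rx":0,"ry":0,"rz":0,"claw":0.04},
    {"tx":0,"ty":0,"tz":-0.06,"rx":0,"ry":0,"rz":0,"claw":0.04},
    {"tx":0,"ty":0,"tz":-0.0675,"rx":0,"ry":0,"rz":0,"claw":0.04},
    {"tx":0,"ty":0,"tz":-0.0675,"rx":0,"ry":0,"rz":0,"claw":0.04},
    {"tx":0,"ty":0,"tz":-0.0675,"rx":0,"ry":0,"rz":0,"claw":0.0},
    {"tx":0,"ty":0,"tz":-0.0675,"rx":0,"ry":0,"rz":0,"claw":0.0},
    {"tx":0,"ty":0,"tz":-0.0675,"rx":0,"ry":0,"rz":0,"claw":0.0},
    {"tx":0,"ty":0,"tz":-0.0675,"rx":0,"ry":0,"rz":0,"claw":0.0},
    {"tx":0,"ty":0,"tz":-0.0675,"rx":0,"ry":0,"rz":0,"claw":0.0},
    {"tx":0,"ty":0,"tz":-0.0675,"rx":0,"ry":0,"rz":0,"claw":0.0}
  ]
}}

```text
clock: 3.8
eef_pos: [473.7, -375.1, 14.9]
tool_rot: [3.14, -0.001, 0.358]
force: [0.8, 0.0, 6.1]
width: 9.3
```

Emit:
{"op": "apply_moves", "data": {
  "increments": [
    {"tx":0,"ty":0,"tz":0.03,"rx":0,"ry":0,"rz":0,"claw":0.0},
    {"tx":0,"ty":0,"tz":0.07,"rx":0,"ry":0,"rz":0,"claw":0.0},
    {"tx":0,"ty":0,"tz":0.11,"rx":0,"ry":0,"rz":0,"claw":0.0},
    {"tx":0,"ty":0,"tz":0.15,"rx":0,"ry":0,"rz":0,"claw":0.0},
    {"tx":0,"ty":0,"tz":0.19,"rx":0,"ry":0,"rz":0,"claw":0.0},
    {"tx":0,"ty":0.02,"tz":0.22,"rx":0,"ry":0,"rz":-0.4,"claw":0.0},
    {"tx":0,"ty":0.05,"tz":0.25,"rx":0,"ry":0,"rz":-0.8,"claw":0.0},
    {"tx":0,"ty":0.08,"tz":0.27,"rx":0,"ry":0,"rz":-1.2,"claw":0.0},
    {"tx":0,"ty":0.12,"tz":0.286,"rx":0,"ry":0,"rz":-1.6,"claw":0.0},
    {"tx":0,"ty":0.16,"tz":0.286,"rx":0,"ry":0,"rz":-2.0,"claw":0.0},
    {"tx":0,"ty":0.2,"tz":0.286,"rx":0,"ry":0,"rz":-2.3,"claw":0.0},
    {"tx":0,"ty":0.24,"tz":0.286,"rx":0,"ry":0,"rz":-2.3,"claw":0.0}
  ]
}}

```text
clock: 5.0
eef_pos: [472.4, -132.6, 299.8]
tool_rot: [-3.141, 0.0, 0.156]
force: [1.7, 0.9, -1.5]
width: 9.5
```

Emit:
{"op": "apply_moves", "data": {
  "increments": [
    {"tx":0,"ty":0.04,"tz":0,"rx":0,"ry":0,"rz":0,"claw":0.0},
    {"tx":0,"ty":0.08,"tz":0,"rx":0,"ry":0,"rz":0,"claw":0.0},
    {"tx":0,"ty":0.12,"tz":0,"rx":0,"ry":0,"rz":0,"claw":0.0},
    {"tx":-0.01,"ty":0.16,"tz":0,"rx":0,"ry":0,"rz":0,"claw":0.0},
    {"tx":-0.02,"ty":0.2,"tz":0,"rx":0,"ry":0,"rz":0,"claw":0.0},
    {"tx":-0.023,"ty":0.24,"tz":0,"rx":0,"ry":0,"rz":0,"claw":0.0},
    {"tx":-0.023,"ty":0.28,"tz":0,"rx":0,"ry":0,"rz":0,"claw":0.0},
    {"tx":-0.023,"ty":0.32,"tz":0,"rx":0,"ry":0,"rz":0,"claw":0.0},
    {"tx":-0.023,"ty":0.34,"tz":0,"rx":0,"ry":0,"rz":0,"claw":0.0},
    {"tx":-0.023,"ty":0.34,"tz":0,"rx":0,"ry":0,"rz":0,"claw":0.0},
    {"tx":-0.023,"ty":0.34,"tz":0,"rx":0,"ry":0,"rz":0,"claw":0.0},
    {"tx":-0.023,"ty":0.34,"tz":0,"rx":0,"ry":0,"rz":0,"claw":0.0}
  ]
}}

```text
clock: 6.2
eef_pos: [449.9, 203.9, 299.8]
tool_rot: [3.141, 0.0, 0.155]
force: [0.2, -0.1, -0.8]
width: 9.2
```

```bash
python3 - <<'E'
from h import *
s=read_state();print(s['eef_pos'],s['tool_rot'],s['force'],s['width'])
im=get_image('wrist');save('w3.png',im,1.4);np.save('w3.npy',im)
E
```

```text
[449.94309438 203.87353083 299.75984611] [3.14075391e+00 4.62518946e-04 1.54969097e-01] [ 0.20740605 -0.14559479 -0.82912612] 9.168237980899853
```

View pics/w3.png

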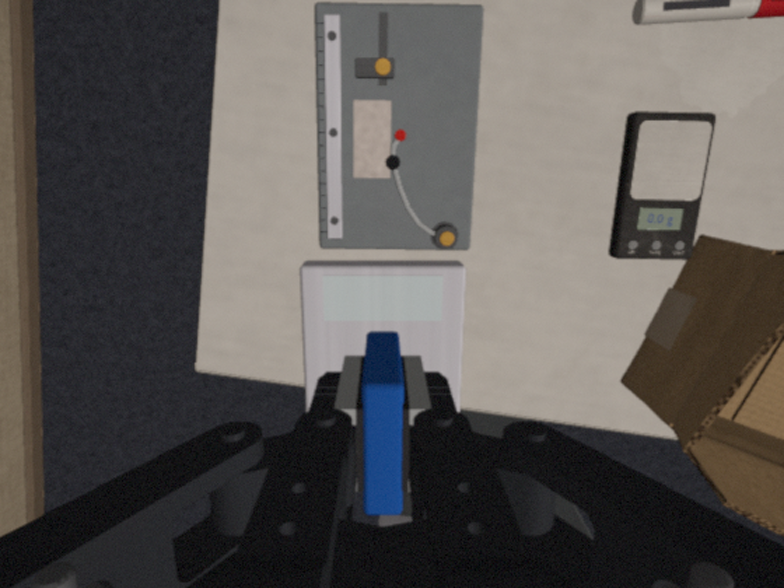

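The whole stage is in view. Base corners are (316,4), (482,6), (469,248) and (320,248). The fence's inner edge runs from (340,14) to (342,238), the stop's face is at row 78 between columns 355 and 393, the pivot is at (446,237), and the tip at (393,162).

```bash
cat > fit.py <<'E'
from h import *
from scipy.optimize import least_squares
def fit(c,obs):
    def res(p):
        r=[]
        for (u,v),(X,Y,Z) in obs:
            w=onz(c,u/1.4,v/1.4,Z)[:2]
            ca,sa=np.cos(p[2]),np.sin(p[2]);r+=list(w-p[:2]-[ca*X-sa*Y,sa*X+ca*Y])
        return r
    s=least_squares(res,[535,210,.16],loss='soft_l1');return s.x,np.array(res(s.x)).reshape(-1,2)
def tostage(p,w):
    ca,sa=np.cos(p[2]),np.sin(p[2]);d=np.array(w[:2])-p[:2];return np.array([ca*d[0]+sa*d[1],-sa*d[0]+ca*d[1]])
E
python3 - <<'E'
from fit import *
c=calibration('wrist')
obs=[((316,4),(95,65,14)),((482,6),(95,-65,14)),((469,248),(-95,-65,14)),((320,248),(-95,65,14)),
((340,14),(85,45,19)),((342,238),(-85,45,19)),((446.5,237),(-82,-42,33)),((334,132),(0,51,19)),]
p,r=fit(c,obs);print(p,np.degrees(p[2]));print(r.round(1))
print('tip',tostage(p,onz(c,393/1.4,162/1.4,26)))
for u in(358,375,390):print('stop',tostage(p,onz(c,u/1.4,77.5/1.4,22)),tostage(p,onz(c,u/1.4,77.5/1.4,14)))
print('stop back',tostage(p,onz(c,375/1.4,58/1.4,22)))
# held plate top corners z = tcp-14.9+10 
s=read_state();z=s['eef_pos'][2]-4.9
A,B=onz(c,301/1.4,264/1.4,z),onz(c,464/1.4,264/1.4,z);print(A,B,B-A,np.degrees(np.arctan2(*(B-A)[[0,1]]*[1,-1])))
L=np.array([onz(c,301/1.4,264/1.4,z),onz(c,306/1.4,410/1.4,z),onz(c,460/1.4,410/1.4,z)]);print(L)
print(s['eef_pos'],s['tool_rot'])
E
```

```text
[5.39098810e+02 2.05365421e+02 1.44744402e-01] 8.293243349055542
[[-1.8 -2.1]
 [-2.5  1.4]
 [ 1.4  1.6]
 [ 0.5 -0.6]
 [ 0.  -0.4]
 [-0.1 -0. ]
 [ 0.6  0.7]
 [ 0.1 -0.5]]
tip [-22.67900119   3.03379717]
stop [40.17877197 30.98940126] [41.35850725 31.35281402]
stop [40.30492451 17.83699445] [41.48705545 17.95064002]
stop [40.41623695  6.2317856 ] [41.60048174  6.1250456 ]
stop back [54.1513171 17.9184643]
[482.53987452 233.2974809  294.95156242] [490.0346278  185.09893668 294.95156242] [  7.49475328 -48.19854422   0.        ] 8.838566959777967
[[482.53987452 233.2974809  294.95156242]
 [434.87272724 226.29516896 294.95156242]
 [442.54222751 176.95053899 294.95156242]]
[450.0618147  203.83556981 299.85156242] [3.14097828e+00 2.26683597e-04 1.54569851e-01]
```

Emit:
{"op": "apply_moves", "data": {
  "increments": [
    {"tx":0.02,"ty":0.015,"tz":-0.02,"rx":0,"ry":0,"rz":-0.11,"claw":0.0},
    {"tx":0.04,"ty":0.03,"tz":-0.05,"rx":0,"ry":0,"rz":-0.11,"claw":0.0},
    {"tx":0.06,"ty":0.045,"tz":-0.08,"rx":0,"ry":0,"rz":-0.11,"claw":0.0},
    {"tx":0.0712,"ty":0.05,"tz":-0.12,"rx":0,"ry":0,"rz":-0.11,"claw":0.0},
    {"tx":0.0712,"ty":0.05,"tz":-0.16,"rx":0,"ry":0,"rz":-0.11,"claw":0.0},
    {"tx":0.0712,"ty":0.05,"tz":-0.19,"rx":0,"ry":0,"rz":-0.11,"claw":0.0},
    {"tx":0.0712,"ty":0.05,"tz":-0.22,"rx":0,"ry":0,"rz":-0.11,"claw":0.0},
    {"tx":0.0712,"ty":0.05,"tz":-0.23,"rx":0,"ry":0,"rz":-0.11,"claw":0.0},
    {"tx":0.0712,"ty":0.05,"tz":-0.23,"rx":0,"ry":0,"rz":-0.11,"claw":0.0},
    {"tx":0.0712,"ty":0.05,"tz":-0.23,"rx":0,"ry":0,"rz":-0.11,"claw":0.0},
    {"tx":0.0712,"ty":0.05,"tz":-0.23,"rx":0,"ry":0,"rz":-0.11,"claw":0.0}
  ]
}}

```text
clock: 7.35
eef_pos: [522.5, 255.8, 71.6]
tool_rot: [-3.141, -0.003, 0.147]
force: [1.3, 0.3, -0.2]
width: 9.4
```

```bash
python3 - <<'E'
from fit import *
s=read_state();print(s['eef_pos'],s['tool_rot'],s['force'],s['width'])
c=calibration('wrist');im=get_image('wrist');save('w4.png',im,1.4)
z=s['eef_pos'][2]-14.9
# predicted plate top corners and stage features, 1.4x px
p=np.array([539.1,205.4,.1447]);ca,sa=np.cos(p[2]),np.sin(p[2])
W=lambda X,Y,Z:(p[0]+ca*X-sa*Y,p[1]+sa*X+ca*Y,Z)
for q in [(40.3,3,22),(40.3,33,22),(85,45,19),(30,45,19),(95,65,14),(95,-65,14)]: print(q,(proj(c,W(*q))*1.4).round(1))
print('tcp stage',tostage(p,s['eef_pos']))
E
```

```text
[522.52868069 255.81273782  71.58043798] [-3.14068435e+00 -3.10418678e-03  1.47123003e-01] [ 1.27667065  0.31787026 -0.23914668] 9.383357742547453
(40.3, 3, 22) [512.4 208.1]
(40.3, 33, 22) [433.1 208. ]
(85, 45, 19) [402.6  81.9]
(30, 45, 19) [400.8 234. ]
(95, 65, 14) [347.7  54.5]
(95, -65, 14) [703.3  55.3]
tcp stage [-9.12884238 52.27539569]
```

View pics/w4.png

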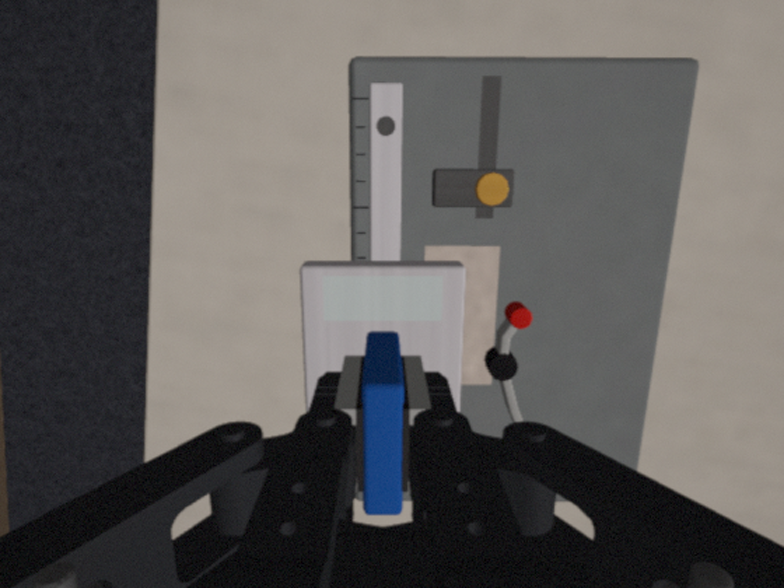

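The predicted features match the picture to about 1 px. Next I'll lower to 7 mm above the stage top and approach the arm.

Emit:
{"op": "apply_moves", "data": {
  "increments": [
    {"tx":0,"ty":0,"tz":-0.012,"rx":0,"ry":0,"rz":-0.03,"claw":0.0},
    {"tx":0,"ty":0,"tz":-0.024,"rx":0,"ry":0,"rz":-0.03,"claw":0.0},
    {"tx":0,"ty":0,"tz":-0.031,"rx":0,"ry":0,"rz":-0.03,"claw":0.0},
    {"tx":0,"ty":0,"tz":-0.0355,"rx":0,"ry":0,"rz":-0.03,"claw":0.0},
    {"tx":0,"ty":0,"tz":-0.0355,"rx":0,"ry":0,"rz":-0.03,"claw":0.0},
    {"tx":0,"ty":0,"tz":-0.0355,"rx":0,"ry":0,"rz":-0.03,"claw":0.0},
    {"tx":0,"ty":0,"tz":-0.0355,"rx":0,"ry":0,"rz":-0.03,"claw":0.0},
    {"tx":0.0005,"ty":-0.004,"tz":-0.0355,"rx":0,"ry":0,"rz":-0.03,"claw":0.0},
    {"tx":0.001,"ty":-0.008,"tz":-0.0355,"rx":0,"ry":0,"rz":-0.03,"claw":0.0},
    {"tx":0.0015,"ty":-0.012,"tz":-0.0355,"rx":0,"ry":0,"rz":-0.03,"claw":0.0},
    {"tx":0.002,"ty":-0.014,"tz":-0.0355,"rx":0,"ry":0,"rz":-0.03,"claw":0.0},
    {"tx":0.002,"ty":-0.014,"tz":-0.0355,"rx":0,"ry":0,"rz":-0.03,"claw":0.0}
  ]
}}

```text
clock: 8.6
eef_pos: [523.4, 240.8, 34.4]
tool_rot: [3.141, -0.0, 0.144]
force: [-0.6, 0.2, -1.0]
width: 9.2
```

```bash
cat > st.py <<'E'
from fit import *
p=np.array([539.1,205.4,.1447]);s=read_state()
f=s['force'];ca,sa=np.cos(p[2]),np.sin(p[2])
print('plate stage',(tostage(p,s['eef_pos'])-[1.4,.3]).round(2),'underside',round(s['eef_pos'][2]-14.9-14,2),'Fstage',np.round([ca*f[0]+sa*f[1],-sa*f[0]+ca*f[1],f[2]],2),'rot',s['tool_rot'].round(4),'t',s['clock'],s['width'])
E
python3 st.py
```

```text
plate stage [-11.8  37. ] underside 5.49 Fstage [-0.56  0.31 -1.01] rot [ 3.1413e+00 -1.0000e-04  1.4380e-01] t 8.6 9.16684254321182
```

Emit:
{"op": "apply_moves", "data": {
  "increments": [
    {"tx":0,"ty":0,"tz":0.0015,"rx":0,"ry":0,"rz":0,"claw":0.0},
    {"tx":0.0003,"ty":-0.002,"tz":0.0015,"rx":0,"ry":0,"rz":0,"claw":0.0},
    {"tx":0.0006,"ty":-0.004,"tz":0.0015,"rx":0,"ry":0,"rz":0,"claw":0.0},
    {"tx":0.0009,"ty":-0.006,"tz":0.0015,"rx":0,"ry":0,"rz":0,"claw":0.0},
    {"tx":0.0012,"ty":-0.008,"tz":0.0015,"rx":0,"ry":0,"rz":0,"claw":0.0},
    {"tx":0.0015,"ty":-0.01,"tz":0.0015,"rx":0,"ry":0,"rz":0,"claw":0.0},
    {"tx":0.0015,"ty":-0.01,"tz":0.0015,"rx":0,"ry":0,"rz":0,"claw":0.0}
  ]
}}

```text
clock: 9.3
eef_pos: [524.9, 231.9, 35.9]
tool_rot: [-3.141, -0.001, 0.145]
force: [0.2, 3.8, -0.5]
width: 9.2
```

```bash
python3 st.py
```

```text
plate stage [-11.63  27.99] underside 7.02 Fstage [ 0.75  3.68 -0.52] rot [-3.1409e+00 -5.0000e-04  1.4490e-01] t 9.3 9.243717565287177
```

Emit:
{"op": "apply_moves", "data": {
  "increments": [
    {"tx":0.0003,"ty":-0.002,"tz":0,"rx":0,"ry":0,"rz":0,"claw":0.0},
    {"tx":0.0006,"ty":-0.004,"tz":0,"rx":0,"ry":0,"rz":0,"claw":0.0},
    {"tx":0.0009,"ty":-0.006,"tz":0,"rx":0,"ry":0,"rz":0,"claw":0.0},
    {"tx":0.0012,"ty":-0.008,"tz":0,"rx":0,"ry":0,"rz":0,"claw":0.0},
    {"tx":0.0015,"ty":-0.01,"tz":0,"rx":0,"ry":0,"rz":0,"claw":0.0},
    {"tx":0.0017,"ty":-0.0115,"tz":0,"rx":0,"ry":0,"rz":0,"claw":0.0},
    {"tx":0.0017,"ty":-0.0115,"tz":0,"rx":0,"ry":0,"rz":0,"claw":0.0},
    {"tx":0.0017,"ty":-0.0115,"tz":0,"rx":0,"ry":0,"rz":0,"claw":0.0},
    {"tx":0.0017,"ty":-0.0115,"tz":0,"rx":0,"ry":0,"rz":0,"claw":0.0}
  ]
}}

```text
clock: 10.2
eef_pos: [526.3, 220.5, 35.8]
tool_rot: [-3.141, 0.0, 0.145]
force: [0.4, 4.4, -0.4]
width: 9.2
```

```bash
python3 st.py
```

```text
plate stage [-11.93  16.51] underside 6.94 Fstage [ 1.03  4.33 -0.36] rot [-3.1409e+00  1.0000e-04  1.4530e-01] t 10.2 9.176181793558321
```

Emit:
{"op": "apply_moves", "data": {
  "increments": [
    {"tx":0,"ty":0,"tz":-0.0015,"rx":0,"ry":0,"rz":0,"claw":0.0},
    {"tx":0,"ty":0,"tz":-0.003,"rx":0,"ry":0,"rz":0,"claw":0.0},
    {"tx":0,"ty":0,"tz":-0.0045,"rx":0,"ry":0,"rz":0,"claw":0.0},
    {"tx":0,"ty":0,"tz":-0.0055,"rx":0,"ry":0,"rz":0,"claw":0.0},
    {"tx":0,"ty":0,"tz":-0.006,"rx":0,"ry":0,"rz":0,"claw":0.0},
    {"tx":0,"ty":0,"tz":-0.006,"rx":0,"ry":0,"rz":0,"claw":0.0},
    {"tx":0,"ty":0,"tz":-0.006,"rx":0,"ry":0,"rz":0,"claw":0.0}
  ]
}}

```text
clock: 10.9
eef_pos: [525.8, 220.4, 29.7]
tool_rot: [-3.141, 0.001, 0.145]
force: [0.2, 5.4, -0.6]
width: 9.1
```

```bash
python3 st.py
```

```text
plate stage [-12.38  16.41] underside 0.77 Fstage [ 0.98  5.31 -0.64] rot [-3.1411e+00  1.0000e-03  1.4530e-01] t 10.9 9.05298200287541
```

Emit:
{"op": "apply_moves", "data": {
  "increments": [
    {"tx":0,"ty":0,"tz":-0.0004,"rx":0,"ry":0,"rz":0,"claw":0.0},
    {"tx":0,"ty":0,"tz":-0.0008,"rx":0,"ry":0,"rz":0,"claw":0.0},
    {"tx":0,"ty":0,"tz":-0.001,"rx":0,"ry":0,"rz":0,"claw":0.0},
    {"tx":0,"ty":0,"tz":-0.001,"rx":0,"ry":0,"rz":0,"claw":0.0}
  ]
}}

```text
clock: 11.3
eef_pos: [525.8, 220.4, 29.0]
tool_rot: [-3.141, 0.001, 0.145]
force: [-0.8, 5.6, 1.4]
width: 9.4
```

```bash
python3 st.py
```

```text
plate stage [-12.37  16.46] underside 0.07 Fstage [-0.02  5.66  1.42] rot [-3.141e+00  9.000e-04  1.452e-01] t 11.3 9.386682198558763
```

Emit:
{"op": "apply_moves", "data": {
  "increments": [
    {"tx":-0.0001,"ty":0.001,"tz":0,"rx":0,"ry":0,"rz":0,"claw":0.0},
    {"tx":-0.0003,"ty":0.002,"tz":0,"rx":0,"ry":0,"rz":0,"claw":0.0},
    {"tx":-0.0004,"ty":0.0028,"tz":0,"rx":0,"ry":0,"rz":0,"claw":0.0},
    {"tx":-0.0004,"ty":0.0028,"tz":0,"rx":0,"ry":0,"rz":0,"claw":0.0},
    {"tx":-0.0004,"ty":0.0028,"tz":0,"rx":0,"ry":0,"rz":0,"claw":0.0}
  ]
}}

```text
clock: 11.8
eef_pos: [525.8, 222.9, 28.9]
tool_rot: [-3.141, 0.0, 0.145]
force: [-2.6, 4.4, 3.7]
width: 8.9
```

```bash
python3 st.py
```

```text
plate stage [-12.    18.92] underside -0.0 Fstage [-1.97  4.78  3.71] rot [-3.1415e+00  3.0000e-04  1.4490e-01] t 11.8 8.948770772143526
```

Emit:
{"op": "apply_moves", "data": {
  "increments": [
    {"tx":-0.0001,"ty":0.0004,"tz":0.0001,"rx":0,"ry":0,"rz":0,"claw":0.0},
    {"tx":-0.0001,"ty":0.0008,"tz":0.0001,"rx":0,"ry":0,"rz":0,"claw":0.0},
    {"tx":-0.0001,"ty":0.001,"tz":0.0001,"rx":0,"ry":0,"rz":0,"claw":0.0},
    {"tx":-0.0001,"ty":0.001,"tz":0.0001,"rx":0,"ry":0,"rz":0,"claw":0.0}
  ]
}}

```text
clock: 12.2
eef_pos: [526.0, 223.8, 28.9]
tool_rot: [3.141, -0.0, 0.145]
force: [-1.0, 3.8, 1.2]
width: 9.3
```

```bash
python3 st.py
```

```text
plate stage [-11.69  19.78] underside 0.0 Fstage [-0.41  3.91  1.18] rot [ 3.1415e+00 -2.0000e-04  1.4480e-01] t 12.2 9.250690058281263
```

Emit:
{"op": "apply_moves", "data": {
  "increments": [
    {"tx":-0.0001,"ty":0.0004,"tz":0,"rx":0,"ry":0,"rz":0,"claw":0.0},
    {"tx":-0.0001,"ty":0.0007,"tz":0,"rx":0,"ry":0,"rz":0,"claw":0.0},
    {"tx":-0.0001,"ty":0.0007,"tz":0,"rx":0,"ry":0,"rz":0,"claw":0.0},
    {"tx":-0.0001,"ty":0.0007,"tz":0,"rx":0,"ry":0,"rz":0,"claw":0.0}
  ]
}}

```text
clock: 12.6
eef_pos: [525.9, 224.2, 28.9]
tool_rot: [3.141, -0.0, 0.145]
force: [-1.6, 2.6, 1.8]
width: 9.5
```

```bash
python3 st.py
```

```text
plate stage [-11.73  20.23] underside 0.0 Fstage [-1.17  2.82  1.81] rot [ 3.1412e+00 -1.0000e-04  1.4460e-01] t 12.6 9.540555922585233
```

The lateral force is dropping at y≈20, which means the plate is on the fence. Next I'll slide it along +x.

Emit:
{"op": "apply_moves", "data": {
  "increments": [
    {"tx":0.0015,"ty":0.0002,"tz":0,"rx":0,"ry":0,"rz":0,"claw":0.0},
    {"tx":0.003,"ty":0.0004,"tz":0,"rx":0,"ry":0,"rz":0,"claw":0.0},
    {"tx":0.0045,"ty":0.0006,"tz":0,"rx":0,"ry":0,"rz":0,"claw":0.0},
    {"tx":0.006,"ty":0.0009,"tz":0,"rx":0,"ry":0,"rz":0,"claw":0.0},
    {"tx":0.0075,"ty":0.0011,"tz":0,"rx":0,"ry":0,"rz":0,"claw":0.0},
    {"tx":0.009,"ty":0.0013,"tz":0,"rx":0,"ry":0,"rz":0,"claw":0.0},
    {"tx":0.0105,"ty":0.0015,"tz":0,"rx":0,"ry":0,"rz":0,"claw":0.0},
    {"tx":0.0105,"ty":0.0015,"tz":0,"rx":0,"ry":0,"rz":0,"claw":0.0},
    {"tx":0.0105,"ty":0.0015,"tz":0,"rx":0,"ry":0,"rz":0,"claw":0.0}
  ]
}}

```text
clock: 13.5
eef_pos: [536.8, 225.8, 28.9]
tool_rot: [3.141, -0.001, 0.145]
force: [-1.3, 1.1, 2.6]
width: 9.3
```

```bash
python3 st.py
```

```text
plate stage [-0.72 20.2 ] underside 0.02 Fstage [-1.13  1.32  2.62] rot [ 3.1413e+00 -9.0000e-04  1.4460e-01] t 13.5 9.270056653541753
```

Emit:
{"op": "apply_moves", "data": {
  "increments": [
    {"tx":0.0005,"ty":0.0001,"tz":0,"rx":0,"ry":0,"rz":0,"claw":0.0},
    {"tx":0.001,"ty":0.0001,"tz":0,"rx":0,"ry":0,"rz":0,"claw":0.0},
    {"tx":0.0015,"ty":0.0002,"tz":0,"rx":0,"ry":0,"rz":0,"claw":0.0},
    {"tx":0.002,"ty":0.0003,"tz":0,"rx":0,"ry":0,"rz":0,"claw":0.0},
    {"tx":0.002,"ty":0.0003,"tz":0,"rx":0,"ry":0,"rz":0,"claw":0.0}
  ]
}}

```text
clock: 14.0
eef_pos: [538.4, 226.0, 28.9]
tool_rot: [3.141, 0.0, 0.145]
force: [-2.9, -0.8, 3.7]
width: 9.1
```

```bash
python3 st.py
```

```text
plate stage [ 0.84 20.24] underside -0.01 Fstage [-2.98 -0.37  3.74] rot [3.1413e+00 1.0000e-04 1.4460e-01] t 14.0 9.071329404401837
```

Emit:
{"op": "apply_moves", "data": {
  "increments": [
    {"tx":0.0003,"ty":0,"tz":0,"rx":0,"ry":0,"rz":0,"claw":0.0},
    {"tx":0.0006,"ty":0.0001,"tz":0,"rx":0,"ry":0,"rz":0,"claw":0.0},
    {"tx":0.0009,"ty":0.0001,"tz":0,"rx":0,"ry":0,"rz":0,"claw":0.0},
    {"tx":0.0009,"ty":0.0001,"tz":0,"rx":0,"ry":0,"rz":0,"claw":0.0},
    {"tx":0.0009,"ty":0.0001,"tz":0,"rx":0,"ry":0,"rz":0,"claw":0.0}
  ]
}}

```text
clock: 14.5
eef_pos: [539.3, 226.2, 28.9]
tool_rot: [3.141, -0.0, 0.145]
force: [-2.5, -1.3, 3.2]
width: 9.2
```

```bash
python3 st.py
```

```text
plate stage [ 1.79 20.22] underside -0.01 Fstage [-2.66 -0.96  3.18] rot [ 3.1413e+00 -1.0000e-04  1.4470e-01] t 14.5 9.238377322289772
```

Emit:
{"op": "apply_moves", "data": {
  "increments": [
    {"tx":0.0003,"ty":0,"tz":0,"rx":0,"ry":0,"rz":0,"claw":0.0},
    {"tx":0.0006,"ty":0,"tz":0,"rx":0,"ry":0,"rz":0,"claw":0.0},
    {"tx":0.0009,"ty":0.0001,"tz":0,"rx":0,"ry":0,"rz":0,"claw":0.0},
    {"tx":0.0009,"ty":0.0001,"tz":0,"rx":0,"ry":0,"rz":0,"claw":0.0},
    {"tx":0.0009,"ty":0.0001,"tz":0,"rx":0,"ry":0,"rz":0,"claw":0.0}
  ]
}}

```text
clock: 15.0
eef_pos: [540.2, 226.3, 28.9]
tool_rot: [3.141, -0.0, 0.145]
force: [-3.1, -2.4, 4.2]
width: 9.5
```

```bash
python3 st.py
```

```text
plate stage [ 2.68 20.24] underside -0.0 Fstage [-3.42 -1.94  4.19] rot [ 3.1413e+00 -1.0000e-04  1.4470e-01] t 15.0 9.473054373828894
```

Emit:
{"op": "apply_moves", "data": {
  "increments": [
    {"tx":0.0003,"ty":0,"tz":0,"rx":0,"ry":0,"rz":0,"claw":0.0},
    {"tx":0.0006,"ty":0,"tz":0,"rx":0,"ry":0,"rz":0,"claw":0.0},
    {"tx":0.0009,"ty":0,"tz":0,"rx":0,"ry":0,"rz":0,"claw":0.0},
    {"tx":0.0009,"ty":0,"tz":0,"rx":0,"ry":0,"rz":0,"claw":0.0}
  ]
}}

```text
clock: 15.4
eef_pos: [540.5, 226.4, 28.9]
tool_rot: [3.142, 0.001, 0.145]
force: [-4.6, -1.7, 5.0]
width: 9.2
```

```bash
python3 st.py
```

```text
plate stage [ 3.04 20.24] underside -0.0 Fstage [-4.76 -1.05  4.99] rot [3.1415e+00 1.0000e-03 1.4490e-01] t 15.4 9.194299355556971
```

Emit:
{"op": "apply_moves", "data": {
  "increments": [
    {"tx":0.0003,"ty":0,"tz":0.0002,"rx":0,"ry":0,"rz":0,"claw":0.0},
    {"tx":0.0006,"ty":0,"tz":0.0003,"rx":0,"ry":0,"rz":0,"claw":0.0},
    {"tx":0.0008,"ty":0,"tz":0.0003,"rx":0,"ry":0,"rz":0,"claw":0.0},
    {"tx":0.0008,"ty":0,"tz":0.0003,"rx":0,"ry":0,"rz":0,"claw":0.0},
    {"tx":0.0008,"ty":0,"tz":0.0003,"rx":0,"ry":0,"rz":0,"claw":0.0}
  ]
}}

```text
clock: 15.9
eef_pos: [540.6, 226.4, 29.0]
tool_rot: [3.142, 0.002, 0.145]
force: [-5.7, -2.9, 4.7]
width: 9.4
```

```bash
python3 st.py
```

```text
plate stage [ 3.09 20.25] underside 0.07 Fstage [-6.08 -2.04  4.74] rot [3.1416e+00 2.4000e-03 1.4490e-01] t 15.9 9.406233780884447
```

Emit:
{"op": "apply_moves", "data": {
  "increments": [
    {"tx":0.0003,"ty":0,"tz":0,"rx":0,"ry":0,"rz":0,"claw":0.0},
    {"tx":0.0006,"ty":0,"tz":0,"rx":0,"ry":0,"rz":0,"claw":0.0},
    {"tx":0.0006,"ty":0,"tz":0,"rx":0,"ry":0,"rz":0,"claw":0.0},
    {"tx":0.0006,"ty":0,"tz":0,"rx":0,"ry":0,"rz":0,"claw":0.0}
  ]
}}

```text
clock: 16.3
eef_pos: [540.6, 226.4, 29.0]
tool_rot: [-3.142, 0.004, 0.145]
force: [-7.0, -2.5, 6.3]
width: 9.4
```

```bash
python3 st.py
```

```text
plate stage [ 3.1  20.24] underside 0.09 Fstage [-7.25 -1.5   6.26] rot [-3.1415  0.0036  0.1451] t 16.3 9.370749080515692
```

The stop is confirmed: the position is unchanged while Fx rises to 7 N. I'll ease off, then open.

Emit:
{"op": "apply_moves", "data": {
  "increments": [
    {"tx":-0.0007,"ty":0,"tz":0.0002,"rx":0,"ry":0,"rz":0,"claw":0.0},
    {"tx":-0.0014,"ty":0,"tz":0.0004,"rx":0,"ry":0,"rz":0,"claw":0.0},
    {"tx":-0.0014,"ty":0,"tz":0.0004,"rx":0,"ry":0,"rz":0,"claw":0.0}
  ]
}}

```text
clock: 16.6
eef_pos: [540.6, 226.4, 29.1]
tool_rot: [3.141, 0.001, 0.145]
force: [-2.6, -1.3, -1.5]
width: 9.2
```

```bash
python3 st.py
```

```text
plate stage [ 3.11 20.31] underside 0.16 Fstage [-2.73 -0.92 -1.52] rot [3.1413e+00 9.0000e-04 1.4500e-01] t 16.6 9.203282697803864
```

Emit:
{"op": "apply_moves", "data": {
  "increments": [
    {"tx":0,"ty":0,"tz":0,"rx":0,"ry":0,"rz":0,"claw":0.015},
    {"tx":0,"ty":0,"tz":0,"rx":0,"ry":0,"rz":0,"claw":0.022},
    {"tx":0,"ty":0,"tz":0,"rx":0,"ry":0,"rz":0,"claw":0.03},
    {"tx":0,"ty":0,"tz":0,"rx":0,"ry":0,"rz":0,"claw":0.03},
    {"tx":0,"ty":0,"tz":0,"rx":0,"ry":0,"rz":0,"claw":0.03},
    {"tx":0,"ty":0,"tz":0.01,"rx":0,"ry":0,"rz":0,"claw":0.03},
    {"tx":0,"ty":0,"tz":0.03,"rx":0,"ry":0,"rz":0,"claw":0.03},
    {"tx":0,"ty":0,"tz":0.06,"rx":0,"ry":0,"rz":0,"claw":0.03},
    {"tx":0,"ty":0,"tz":0.1,"rx":0,"ry":0,"rz":0,"claw":0.03}
  ]
}}

```text
clock: 17.5
eef_pos: [540.0, 226.1, 130.1]
tool_rot: [3.141, 0.003, 0.145]
force: [-0.1, 1.6, 0.1]
width: 29.9
```

Emit:
{"op": "apply_moves", "data": {
  "increments": [
    {"tx":-0.02,"ty":0,"tz":0.03,"rx":0,"ry":0,"rz":0,"claw":0.03},
    {"tx":-0.04,"ty":0,"tz":0.06,"rx":0,"ry":0,"rz":0,"claw":0.03},
    {"tx":-0.06,"ty":0,"tz":0.09,"rx":0,"ry":0,"rz":0,"claw":0.03},
    {"tx":-0.08,"ty":0,"tz":0.1,"rx":0,"ry":0,"rz":0,"claw":0.03},
    {"tx":-0.08,"ty":0,"tz":0.1,"rx":0,"ry":0,"rz":0,"claw":0.03},
    {"tx":-0.08,"ty":0,"tz":0.1,"rx":0,"ry":0,"rz":0,"claw":0.03},
    {"tx":-0.08,"ty":0,"tz":0.1,"rx":0,"ry":0,"rz":0,"claw":0.03}
  ]
}}

```text
clock: 18.2
eef_pos: [461.7, 226.4, 229.3]
tool_rot: [3.141, -0.0, 0.144]
force: [-0.4, -0.8, 0.3]
width: 30.2
```

```bash
python3 st.py; python3 - <<'E'
from fit import *
im=get_image('wrist');save('w5.png',im,1.4)
E
```

```text
plate stage [-75.    31.61] underside 200.37 Fstage [-0.47 -0.7   0.35] rot [ 3.1411e+00 -2.0000e-04  1.4440e-01] t 18.2 30.20150516268508
```

View pics/w5.png

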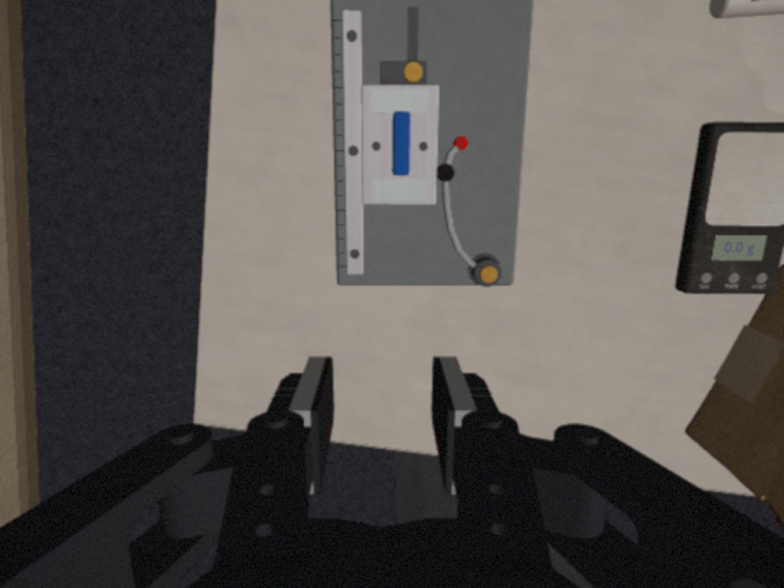

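The plate lies between (362,85) and (437,204). It is flush along the fence, its end is at the stop (rows 84/85), and the black tip at (445,172) bears on its edge. I'll hand it in.

```bash
python3 - <<'E'
from fit import *
c=calibration('wrist');p=np.array([539.1,205.4,.1447])
P=[tostage(p,onz(c,u/1.4,v/1.4,24)) for u,v in [(362,85),(439,85),(437,204),(363,204)]]
print(np.round(P,1),np.mean(P,0),'stop',tostage(p,onz(c,400/1.4,84/1.4,22)))
print(finish_job())
E
```

```text
[[ 39.8  44.3]
 [ 39.8  -5.1]
 [-35.6  -5.9]
 [-35.6  44.5]] [ 2.08698171 19.4292306 ] stop [40.65224913 19.8502256 ]
the job is handed in; nothing more can be done
None
```

The plate is loaded in the clip stage and the job is handed in; no verdict is reported. I gripped the blue-handled plate and carried it over the fence 7 mm above the stage top. Its edge drew the arm back, with the spring reading about 4 to 5.5 N. I then set the plate flat, brought it against the fence, and slid it along +x until it met the end stop. There the position stayed put while the push rose to about 7 N. After easing off I let go and moved the gripper clear, at about 18 s of the 72 s allowed.

**Last checks in the final picture:**
- **Position:** plate centre at stage (2.1, 19.4) mm, parallel to the fence within about 0.5°.
- **End stop:** plate end at 39.8 mm against the stop face at 40.7 mm, so within about 1 mm.
- **Clamping:** the arm's black tip bears on the plate's edge. Its force with the plate released could not be measured directly.
- **Forces:** no wrist force I read went above about 8 N in any axis.

**Disagreement:** the arm's own reading put the plate centre about 1 mm further along x and y, at (3.1, 20.3), which is within the camera calibration error.

I did not touch the bystanders, but I did not check every one of them again at the end.

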